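# Pull the filter cartridge with its T-handled key

### The arm

A 6-joint arm with a two-finger parallel gripper is mounted at the origin on a cart in front of the work surface, level with it; the furniture and walls round the work are solid. World frame = base frame: x ahead of the robot, y to its left, z up, the work surface at z = 0. Lengths are in m, angles in degrees, forces in N, time in s.
With the tool pointing down it reaches from about 0.275 to 0.775 m from the base axis. Payload 14.6 kg.
Tool frame: the origin (TCP) lies midway between the tips of the shut fingers; the grasp point (between the pads) lies 19 mm behind it (manip.hold_point_z is the distance from the TCP to the grasp point, in m); z points along the fingers, y is the line along which they close (so a half turn about z gives the same grasp; the last joint's range is limited). The gripper opens to 85 mm and grips with 20 to 120 N. Pads are 22 mm wide; open, the fingers measure 114 mm over their backs; the gripper's body (76 mm by 85 mm) begins 54 mm behind the grasp point. The pads swing forward as they close: fully open they stand 13 mm farther back than shut.
Start: joints at [65.529, 15.075, -2.767, 72.158, 0, 81.102], TCP at [0.141, 0.506, 0.231] pointing down, gripper open.
Joint ranges: [-151.79, 151.79], [-50.71, 97.33], [-67.44, 78.34], [-121.81, 120.89], [-77.56, 73.72], [-180, 180]. Speed limits (degrees/s): [108.29, 108.29, 147.25, 159.86, 180, 180].

### API

Orientations are given as [roll, pitch, yaw] about the fixed x, y, z axes, in that order (R = Rz(yaw) Ry(pitch) Rx(roll)).
In Python, from plant import status, optics, finish_job, manip gives the robot as it stands. The module is installed in compiled form; this text tells all that it offers.
- The arm moves only by the tool send_rows, never from a script. Its argument "deltas" is a list of rows, each an object of numbers: "tx", "ty", "tz": the shift along the tool's x, y, z in mm; "turn": the turn about the tool's z in rad; "jaw": the opening, from -1 (shut) to 1 (fully open). A call has 1 to 20 rows; each row shifts and turns the commanded pose from where the row before left it, along the tool's axes as they then stand; what a row does not reach is not made up. A row lasts 1/8 s, in which the tool goes at most 62.5 mm and 10.7 degrees, less where a joint would pass 70% of its speed; a pose out of reach is approached as far as the arm can. A call with a gripper value outside its range is refused whole. The fingers move at their own pace and stop on an object; "force" is the grip in N (left out, the last holds). Time passes only in rows, so rows that do not move let the fingers close. It gives the time, the measured TCP pose, the force and the opening at its end, in the units of the state.
- status.get_state(): the state, without advancing time (a new reading comes with each control period).
- optics.snapshot(name): name is "scene" or "top" or "wrist"; returns the picture (400x640x3 uint8, blue, green, red); there is no depth.
- optics.calibration(name): a dict with "fovy" (degrees; the focal length in pixels is half the picture's height over the tangent of half this angle, whatever the lens; pixels are square), "cx", "cy" (the principal point, pixels), "k1" (the pictures are not rectified: a ray, as slopes to the right and down, at radius r is drawn at 1 + k1 r^2 times it, then the intrinsics apply), "R" (3x3) and "t" (3): a world point X has camera coordinates R X + t. Camera axes: x right, y down, z forward; pixel columns grow to the right and rows downward; lengths in m; the calibration is good to about 2 mm. A picture is of the moment at which its call begins: read the wrist's pose just before it. calibration takes no time and is no camera call; for the wrist camera it gives the pose at the moment of the call.
- finish_job(): hands the job in, once; it reports no verdict.
The state is a dict: "time_s": time; "joints": joint angles; "qvel": joint speeds; "joint_efforts": joint torques, N m; "eef_pos": TCP position; "ee_rot": TCP orientation; "wrist_force": force on the tool from outside, world axes, zero at the start; "ft_torque": the same for the moment, N m; "gripper_width": finger opening in m.
Only numpy, scipy, OpenCV 4.12 (cv2) and the standard library are available. Lean on these libraries where they do the work, as an engineer would, in place of code of your own. Each camera call takes 0.05 s, during which the arm holds its last target. There are 200 camera calls.

### The job

Take the old cartridge out of the worktop water filter with the T-handled key: push the key gently into the cartridge's slotted insert, feeling for the slot, screw it in clockwise until it stops, and draw the cartridge straight up out of its well. Stand the cartridge upright in the small steel pan with the key still screwed into it, and let go; use only light force between key and cartridge, and leave the mug, the salt shaker, the honey jar and the pan where they are.

Things in the scene. Friction and masses are not known exactly. Their poses are not given: they have to be found in the camera images.
- filter_unit: The water filter: a white block 130x130 mm, 72 mm high, fixed, with a square steel-rimmed well 53 mm wide in its top (well floor 15 mm up). Origin: centre of its underside; z up, x points to the two pipe stubs at its back. Two spring pads in the well grip the cartridge's sides: drawing it out takes about 12 to 18 N for the first 35 mm, weight included.
- cartridge: The cartridge: a grey block 50x50 mm, 55 mm high, about 0.28 kg, in the well with its top 2 mm below the filter's top, so fingers cannot take it. Origin: centre of its underside; z up, its sides parallel to the filter's.
- cartridge_top (a point): Centre of the cartridge's top face, 55 mm above its origin, same axes. The middle of the key's grip bar is 74 mm above it while the pin rides on the insert's plate, about 62.5 mm when the pin rests on the ledge, 60 to 61.5 mm when screwed home, with the collar on the plate.
- insert_plate (a point): Centre of the flat top plate of the round steel insert, 40 mm across, 2 mm below cartridge_top; axes of the cartridge. Plate 4 mm thick, middle bore 16 mm wide crossed by a slot 8 mm wide, 35 mm long. The insert was left turned by an unmeasured angle up to 0.55 rad either way; at zero the slot lies along x. Stiff: it turns only if forced (0.3 Nm).
- insert_ledge (a point): On the axis, at the height of the ledge inside the insert, 11.5 mm below its plate, on which the key's pin comes to rest after dropping through the slot. From there a clockwise turn (seen from above) of about 0.85 rad runs the pin under two sloping thread flanks, some 2.5 mm deeper, to a hard stop, the collar then seating on the plate. Axial play about 1 mm. Anticlockwise is blocked.
- key_grip (a point): Middle of the grip bar of the T-handled key: a black bar 64 mm long (along x), 14 mm wide (along y), 16 mm high, on an upright steel shaft 13 mm in diameter; z points up along the shaft. The key, about 0.14 kg, stands upright in its rest. A collar 32 mm across, 5 mm thick, has its underside 62.4 mm below this point.
- key_pin (a point): Centre of the key's steel cross pin, 73 mm below key_grip: square, 6 mm thick, 30 mm long, parallel to the grip bar (x). Below it a pilot nose 10 mm in diameter reaches 10 mm further down and enters the insert's bore first.
- key: The same T-handled key as a whole; origin at the lower end of its nose, axes as for key_grip.
- key_rest: Wooden block 64x56 mm, 34 mm high, fixed, in which the key hangs by its collar: slot 35x18 mm along its x axis (the key's x axis lies along it), 26 mm deep. Lifting the key straight up by 21 mm frees it. Origin: centre of the underside.
- pan: The small round steel pan, loose, 147 mm across the rim, 37 mm high; flat inside floor 2 mm above its origin and about 110 mm across. Origin: centre of the underside.
- mug: White mug with dots, 78 mm across, 93 mm high. Origin: centre of its underside. To be left alone.
- shaker: Salt shaker, 44 mm across, 90 mm high. Origin: centre of its underside. To be left alone.
- jar: Honey jar with a dark lid, 64 mm across, 84 mm high. Origin: centre of its underside. To be left alone.
Mind the look-alikes: they are no part of the job. Of the things shaped like the cartridge, the grey one is meant.

How it is judged (in metres and radians):
On the way, in this order (a step that is already met when the one before it is completed fails the run):
1. the key's pin has dropped into the insert while the cartridge is still home in its well (z of key_grip in the frame of cartridge_top below 0.066 m and horizontal distance between key_grip and cartridge_top below 0.01 m and z of cartridge_top in the frame of filter_unit below 0.075 m), for 0.1 s.
2. the cartridge hangs upright on the key, clear above the filter (z of cartridge_top in the frame of filter_unit above 0.13 m and z of key_grip in the frame of cartridge_top below 0.066 m and angle between cartridge's own z axis and vertical below 0.2 rad), for 0.1 s.
At the end, for the whole second after the job is handed in: The cartridge stands upright (within 0.1 rad) on the pan's floor (within 6 mm), its centre within 40 mm of the pan's, with the key still in its insert (grip less than 66 mm above the cartridge's top, leaning less than 0.2 rad); both are at rest and the pan is within 30 mm of where it stood (horizontal distance between cartridge and pan below 0.04 m and z of cartridge in the frame of pan below 0.008 m and angle between cartridge's own z axis and vertical below 0.1 rad and z of key_grip in the frame of cartridge_top below 0.066 m and angle between key's own z axis and vertical below 0.2 rad and linear speed of each of cartridge, key below 0.02 m/s and distance of pan from where it was at the start of the episode below 0.03 m); the robot touches nothing.
It fails at once if more than 40 N between key and cartridge (contact force between key and cartridge above 40 N).
It fails at once if the cartridge is tipped over (angle between cartridge's own z axis and vertical above 0.35 rad).
It fails at once if the mug, the shaker or the jar is moved more than 20 mm (distance of any of mug, shaker, jar from where it was at the start of the episode above 0.02 m).
It fails at once if the pan is pushed more than 40 mm (distance of pan from where it was at the start of the episode above 0.04 m).
It also fails if it takes over 72 s, if anything falls off the work surface, if the arm or the gripper's body presses on something with over 40 N, if the wrist force passes 120 N, or if a joint passes its speed limit or range.

## Working session

There is one attempt and no reset: what is moved stays moved. The work goes in short steps, Python scripts to look and compute and a tool call to move; the robot and the scene stay as the last step left them, time stands still between calls to the robot, and variables do not carry over. Pictures are saved under pics/ and viewed, on a budget of 10 in all, crops included, one or two more only if the job needs it, and the job is handed in when it is done.

Besides the shell and the picture viewer there is one more tool, called after "Emit:" as a command line: name --argument value ..., lists and objects as JSON in quotes. send_rows: Moves the arm, as the interface text tells. Its arguments: {"type":"object","properties":{"deltas":{"type":"array"},"force":{"type":"number"}},"required":["deltas"]}

```bash
mkdir -p pics
cat > h.py <<'E'
import numpy as np, cv2
from plant import status, optics, manip
def ray(c,uv):
    f=200/np.tan(np.radians(c["fovy"])/2)
    d=(np.array(uv,float)-[c["cx"],c["cy"]])/f
    u=d.copy()
    for _ in range(20): u=d/(1+c["k1"]*(u@u))
    R=np.array(c["R"]);t=np.array(c["t"])
    o=-R.T@t; v=R.T@np.array([u[0],u[1],1]); return o,v/np.linalg.norm(v)
def onz(c,uv,z):
    o,v=ray(c,uv); return o+v*(z-o[2])/v[2]
def tri(c1,a,c2,b):
    o1,v1=ray(c1,a);o2,v2=ray(c2,b)
    s=np.linalg.lstsq(np.c_[v1,-v2],o2-o1,rcond=None)[0]
    p=o1+s[0]*v1;q=o2+s[1]*v2
    return (p+q)/2,np.linalg.norm(p-q)
def proj(c,X):
    f=200/np.tan(np.radians(c["fovy"])/2)
    p=np.array(c["R"])@X+np.array(c["t"]); u=p[:2]/p[2]
    return u*(1+c["k1"]*(u@u))*f+[c["cx"],c["cy"]]
E
python3 - <<'E'
from h import *
s=status.get_state(); print(s, manip.hold_point_z)
for n in("scene","top","wrist"):
    im=optics.snapshot(n); cv2.imwrite(f"pics/{n}0.png",im); c=optics.calibration(n); print(n,c)
E
```

```text
{'time_s': 0.0, 'joints': array([ 6.55291629e+01,  1.50995822e+01, -2.80325881e+00,  7.21576775e+01,
        3.14482709e-04,  8.11029296e+01]), 'qvel': array([ 0.05001444,  0.04322535,  0.11058375,  0.08456732,  0.01232679,
       -0.02009314]), 'joint_efforts': array([-2.43494309e-03, -6.37611866e+01,  3.84573019e+01,  1.35970308e-02,
       -1.46495395e-04,  3.67898701e-05]), 'eef_pos': array([0.14083569, 0.50548314, 0.23082155]), 'ee_rot': array([-1.79940258e+02, -9.67048910e-03,  1.64426228e+02]), 'wrist_force': array([-0.65772056, -0.22732638,  0.7600126 ]), 'ft_torque': array([-0.03329151,  0.035377  ,  0.04899671]), 'gripper_width': 0.08556402225021272} 0.0187
scene {'fovy': 45.146390246468385, 'cx': 320.36966876934287, 'cy': 189.82171337778206, 'k1': -0.07576681565565602, 'R': array([[ 0.82674597, -0.5623385 ,  0.01632558],
       [-0.24406596, -0.38466803, -0.89020352],
       [ 0.50687564,  0.73198765, -0.45527043]]), 't': array([-0.47516886,  0.21310624,  0.92895312])}
top {'fovy': 50.4735419449668, 'cx': 313.23878393174476, 'cy': 201.9571136871503, 'k1': -0.08312944881920332, 'R': array([[-0.03625581, -0.99932279, -0.00628243],
       [-0.97304673,  0.03673376, -0.22766356],
       [ 0.22774017, -0.00214103, -0.97371959]]), 't': array([0.01432974, 0.61082165, 1.06016211])}
wrist {'fovy': 61.52629951674506, 'cx': 317.2671692772986, 'cy': 198.68519542072076, 'k1': -0.06710615637519132, 'R': array([[ 2.68477093e-01,  9.63286055e-01,  1.61412754e-04],
       [ 9.28264258e-01, -2.58760946e-01,  2.67148347e-01],
       [ 2.57382045e-01, -7.15733779e-02, -9.63655402e-01]]), 't': array([-0.52443108, -0.03670803,  0.37855008])}
```

View pics/top0.png

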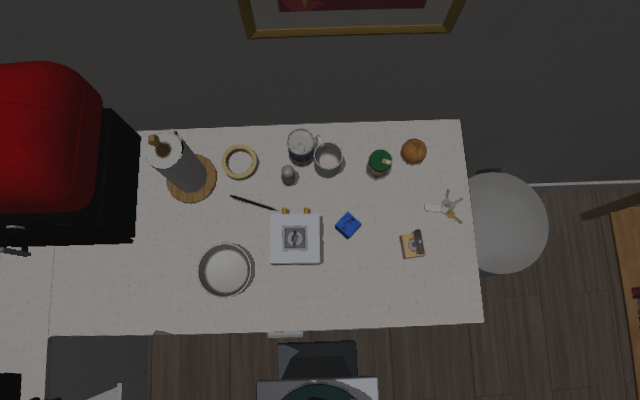

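View pics/scene0.png

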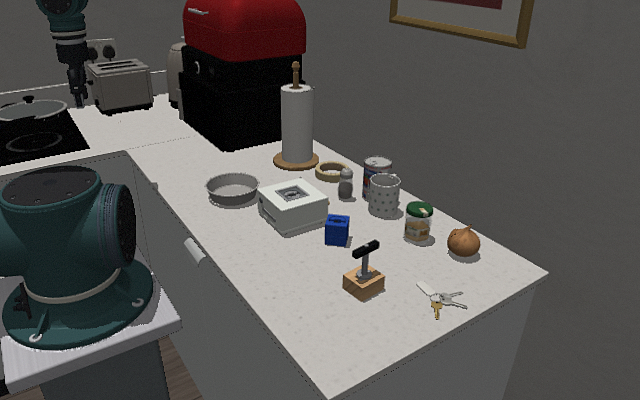

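Top view: white filter with the grey cartridge at (295,238), key in its rest at (413,244), pan at (227,270), mug (328,160), shaker (288,175), jar (380,163). The candidates for the cartridge are the grey one in the well at (295,238) and the loose blue block at (348,225). The grey one fits because it is grey and sits in the filter.

Run:
```python
from h import *
c=optics.calibration("top"); s=optics.calibration("scene")
for n,uv,z in(("filter",(295,238),.072),("keyrest",(413,244),.034),("pan",(227,270),.037),("pan far/base",(227,270),0),("mug",(328,160),.093),("jar",(380,163),.084),("blue",(348,225),.055)): print(n,onz(c,uv,z).round(3))
print("key grip from scene",onz(s,(367,249),.096))
a=cv2.imread("pics/top0.png")[190:300,180:440]; cv2.imwrite("pics/crop1.png",cv2.resize(a,None,fx=3,fy=3,interpolation=cv2.INTER_CUBIC))
```

```text
filter [0.516 0.043 0.072]
keyrest [ 0.493 -0.273  0.034]
pan [0.441 0.228 0.037]
pan far/base [0.444 0.236 0.   ]
mug [ 0.719 -0.052  0.093]
jar [ 0.709 -0.192  0.084]
blue [ 0.548 -0.099  0.055]
key grip from scene [ 0.49250888 -0.27884425  0.096     ]
```

View pics/crop1.png

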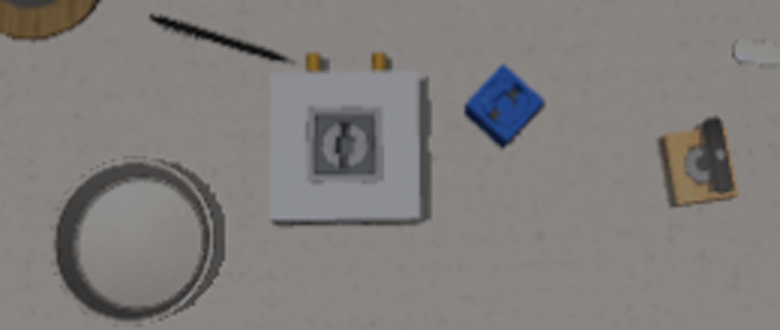

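The enlarged crop confirms it: the grey cartridge is in the filter's well with its slot nearly along x, and the blue one stands loose beside it. I'll bring the wrist camera over the filter, which is on the way to the key.

Emit:
send_rows --deltas '[{"tx": -31,"ty": -21},{"tx": -31,"ty": -21},{"tx": -31,"ty": -21},{"tx": -31,"ty": -21},{"tx": -31,"ty": -21},{"tx": -31,"ty": -21},{"tx": -31,"ty": -21},{"tx": -31,"ty": -21},{"tx": -31,"ty": -21},{"tx": -31,"ty": -21},{"tx": -31,"ty": -21},{"tx": -31,"ty": -21},{"tx": -31,"ty": -21},{"tx": -31,"ty": -21},{"tx": -31,"ty": -21},{"turn": -0.09},{"turn": -0.09},{"turn": -0.09},{"tx": 0},{"tx": 0}]'

```text
invalid input at $.deltas[0]: expected keys tx, ty, tz, turn, jaw
```

Emit:
send_rows --deltas '[{"tx": -31,"ty": -21,"tz": 0,"turn": 0,"jaw": 1},{"tx": -31,"ty": -21,"tz": 0,"turn": 0,"jaw": 1},{"tx": -31,"ty": -21,"tz": 0,"turn": 0,"jaw": 1},{"tx": -31,"ty": -21,"tz": 0,"turn": 0,"jaw": 1},{"tx": -31,"ty": -21,"tz": 0,"turn": 0,"jaw": 1},{"tx": -31,"ty": -21,"tz": 0,"turn": 0,"jaw": 1},{"tx": -31,"ty": -21,"tz": 0,"turn": 0,"jaw": 1},{"tx": -31,"ty": -21,"tz": 0,"turn": 0,"jaw": 1},{"tx": -31,"ty": -21,"tz": 0,"turn": 0,"jaw": 1},{"tx": -31,"ty": -21,"tz": 0,"turn": 0,"jaw": 1},{"tx": -31,"ty": -21,"tz": 0,"turn": 0,"jaw": 1},{"tx": -31,"ty": -21,"tz": 0,"turn": 0,"jaw": 1},{"tx": -31,"ty": -21,"tz": 0,"turn": 0,"jaw": 1},{"tx": -31,"ty": -21,"tz": 0,"turn": 0,"jaw": 1},{"tx": -31,"ty": -21,"tz": 0,"turn": 0,"jaw": 1},{"tx": 0,"ty": 0,"tz": 0,"turn": -0.09,"jaw": 1},{"tx": 0,"ty": 0,"tz": 0,"turn": -0.09,"jaw": 1},{"tx": 0,"ty": 0,"tz": 0,"turn": -0.09,"jaw": 1},{"tx": 0,"ty": 0,"tz": 0,"turn": 0,"jaw": 1},{"tx": 0,"ty": 0,"tz": 0,"turn": 0,"jaw": 1}]'

```text
time_s: 2.65
eef_pos: [0.5042, 0.0775, 0.2312]
ee_rot: [-180.0, -0.0, 179.8]
wrist_force: [0.0, 0.1, 0.8]
gripper_width: 0.0852
```

```bash
cat > snap.py <<'E'
import sys,json
from h import *
n=sys.argv[1]; s=status.get_state(); c=optics.calibration("wrist"); im=optics.snapshot("wrist")
cv2.imwrite(f"pics/{n}.png",im)
json.dump({k:(np.array(v).tolist()) for k,v in c.items()},open(f"pics/{n}.json","w"))
print(s["time_s"],s["eef_pos"].round(4),s["ee_rot"].round(2),s["joints"].round(1),s["wrist_force"].round(2),s["ft_torque"].round(2),round(s["gripper_width"],4))
E
python3 snap.py w1
```

```text
2.65 [0.5042 0.0775 0.2312] [-1.8000e+02 -1.0000e-02  1.7979e+02] [-0.4 13.6 -4.8 71.6 -0.  -0.2] [0.02 0.14 0.84] [-0.02 -0.01 -0.02] 0.0852
```

View pics/w1.png

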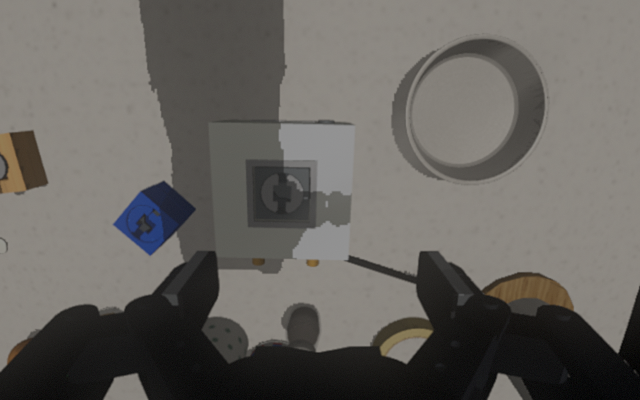

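Wrist view: insert centre is near (282,193), filter top spans about (210-353, 122-260), pipe stubs are at the bottom (259,262) and (313,263), and the pan centre is near (477,108).

Emit:
send_rows --deltas '[{"tx": 0,"ty": -20,"tz": 8,"turn": 0,"jaw": 1},{"tx": 0,"ty": -20,"tz": 8,"turn": 0,"jaw": 1},{"tx": 0,"ty": -20,"tz": 8,"turn": 0,"jaw": 1},{"tx": 0,"ty": -20,"tz": 8,"turn": 0,"jaw": 1},{"tx": 0,"ty": -10,"tz": 8,"turn": 0,"jaw": 1},{"tx": 0,"ty": 0,"tz": 0,"turn": 0,"jaw": 1},{"tx": 0,"ty": 0,"tz": 0,"turn": 0,"jaw": 1}]'

```text
time_s: 3.58
eef_pos: [0.5042, -0.0121, 0.1915]
ee_rot: [180.0, 0.0, 179.9]
wrist_force: [0.1, -0.1, 0.7]
gripper_width: 0.0856
```

```bash
python3 snap.py w2
```

```text
3.575 [ 0.5042 -0.0121  0.1915] [1.7999e+02 1.0000e-02 1.7990e+02] [-10.6  14.  -10.6  65.4   0.  -10.5] [ 0.05 -0.05  0.75] [-0.02 -0.08  0.01] 0.0856
```

Emit:
send_rows --deltas '[{"tx": 0,"ty": -30,"tz": 0,"turn": 0,"jaw": 1},{"tx": 0,"ty": -30,"tz": 0,"turn": 0,"jaw": 1},{"tx": 2,"ty": -30,"tz": 0,"turn": 0,"jaw": 1},{"tx": 2,"ty": -30,"tz": 0,"turn": 0,"jaw": 1},{"tx": 2,"ty": -30,"tz": 0,"turn": 0,"jaw": 1},{"tx": 2,"ty": -30,"tz": 0,"turn": 0,"jaw": 1},{"tx": 2,"ty": -30,"tz": 0,"turn": 0,"jaw": 1},{"tx": 0,"ty": 0,"tz": 0,"turn": 0,"jaw": 1},{"tx": 0,"ty": 0,"tz": 0,"turn": 0,"jaw": 1}]'

```text
time_s: 4.75
eef_pos: [0.4939, -0.2218, 0.1914]
ee_rot: [180.0, 0.0, 179.9]
wrist_force: [-0.4, -0.2, 0.0]
gripper_width: 0.0855
```

```bash
python3 snap.py w3
```

```text
4.75 [ 0.4939 -0.2218  0.1914] [179.99   0.   179.91] [-32.8  17.5  -5.5  67.    0.  -32.7] [-0.41 -0.2   0.05] [ 0.07 -0.04 -0.  ] 0.0855
```

Emit:
send_rows --deltas '[{"tx": 0,"ty": -20,"tz": 0,"turn": 0,"jaw": 1},{"tx": 0,"ty": -20,"tz": 0,"turn": 0,"jaw": 1},{"tx": 0,"ty": -20,"tz": 0,"turn": 0,"jaw": 1},{"tx": 0,"ty": 0,"tz": 0,"turn": 0,"jaw": 1},{"tx": 0,"ty": 0,"tz": 0,"turn": 0,"jaw": 1}]'

```text
time_s: 5.42
eef_pos: [0.4935, -0.2827, 0.1911]
ee_rot: [180.0, -0.0, 179.9]
wrist_force: [0.6, -0.4, 0.6]
gripper_width: 0.0857
```

```bash
python3 snap.py w4
python3 - <<'E'
from h import *
ims=[cv2.imread(f"pics/{n}.png") for n in("w2","w3","w4")]
a=ims[0][60:300,180:580]; 
o=np.vstack([np.hstack([cv2.convertScaleAbs(a,alpha=1.6),ims[1][60:300,120:520]]),np.hstack([ims[2][60:300,120:520],0*a])])
cv2.imwrite("pics/m1.png",o)
E
```

```text
5.425 [ 0.4935 -0.2827  0.1911] [ 1.7998e+02 -2.0000e-02  1.7987e+02] [-38.   20.2  -1.5  68.4   0.  -37.9] [ 0.65 -0.38  0.63] [0.07 0.02 0.06] 0.0857
```

View pics/m1.png

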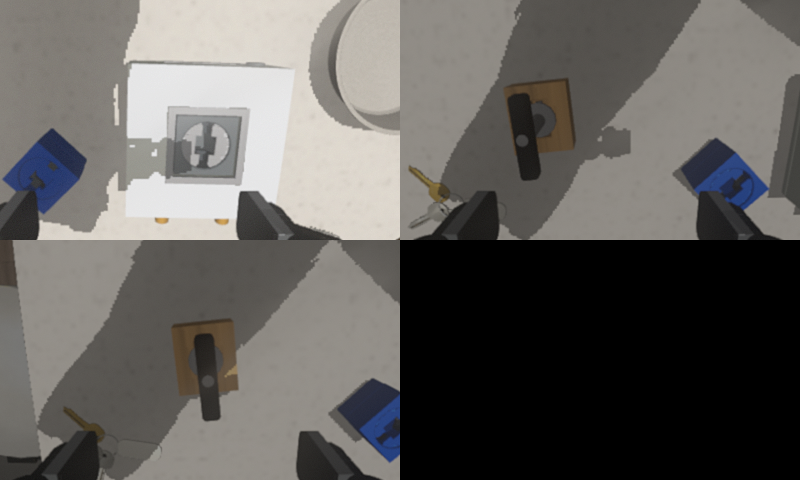

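m1 shows the filter, slightly turned, in w2 (insert near original (386,205)) and the key bar in w3 (near 524,137 within the montage) and w4 (207,377). Next I'll segment the bar in both views and enlarge the insert.

Run:
```python
from h import *
import json
L=lambda n:(cv2.imread(f"pics/{n}.png"),json.load(open(f"pics/{n}.json")))
res={}
for n,(x0,y0,x1,y1) in {"w3":(215,140,270,250),"w4":(290,80,350,250)}.items():
    im,c=L(n); g=im[y0:y1,x0:x1].max(2)
    m=(g<48).astype(np.uint8)
    k,lab,st,ce=cv2.connectedComponentsWithStats(m); i=1+st[1:,4].argmax()
    cn=max(cv2.findContours((lab==i).astype(np.uint8),0,2)[0],key=cv2.contourArea)
    r=cv2.minAreaRect(cn); b=cv2.boxPoints(r)+[x0,y0]
    # end centers sorted by row
    b=b[b[:,1].argsort()]; e=np.array([b[:2].mean(0),b[2:].mean(0)]); print(n,r,st[i],e.round(1)); res[n]=(c,e)
for j in 0,1:
    print(tri(res["w3"][0],res["w3"][1][j],res["w4"][0],res["w4"][1][j]))
for n in res:
    p=[onz(res[n][0],e,.104) for e in res[n][1]]; print(n,p,np.linalg.norm(p[1]-p[0]),np.degrees(np.arctan2(*(p[1]-p[0])[1::-1])))
out=[]
for n,(x,y) in {"w1":(282,193),"w2":(386,205)}.items():
    im,c=L(n); a=im[y-50:y+50,x-50:x+50]
    a=cv2.convertScaleAbs(a,alpha=1.7); a=cv2.resize(a,(400,400),interpolation=cv2.INTER_CUBIC); out.append(a)
a=np.hstack(out)
for k in range(0,800,40): cv2.putText(a,str(k//4%100),(k,10),0,.3,(0,255,255),1)
for k in range(0,400,40): cv2.putText(a,str(k//4),(0,k),0,.3,(0,255,255),1)
cv2.imwrite("pics/m2.png",a)
```

```text
w3 ((35.0, 55.5), (87.13146209716797, 33.04419708251953), 80.53767395019531) [  13   13   37   87 1857] [[242.8 152.5]
 [257.2 238.5]]
w4 ((35.09756088256836, 96.3780517578125), (45.8290901184082, 19.104658126831055), 83.6598129272461) [ 24  74  21  47 695] [[322.6 153.6]
 [327.6 199.2]]
(array([ 0.46245356, -0.27929364,  0.08003992]), np.float64(0.0005695838516771345))
(array([ 0.49920414, -0.26936168,  0.12683384]), np.float64(0.029949633556688768))
w3 [array([ 0.45895138, -0.27397338,  0.104     ]), array([ 0.52262286, -0.26717299,  0.104     ])] 0.06403360414680662 6.0963258052896565
w4 [array([ 0.45943671, -0.27969866,  0.104     ]), array([ 0.49199648, -0.27603033,  0.104     ])] 0.032765760488373194 6.428102318563629
```

View pics/m2.png

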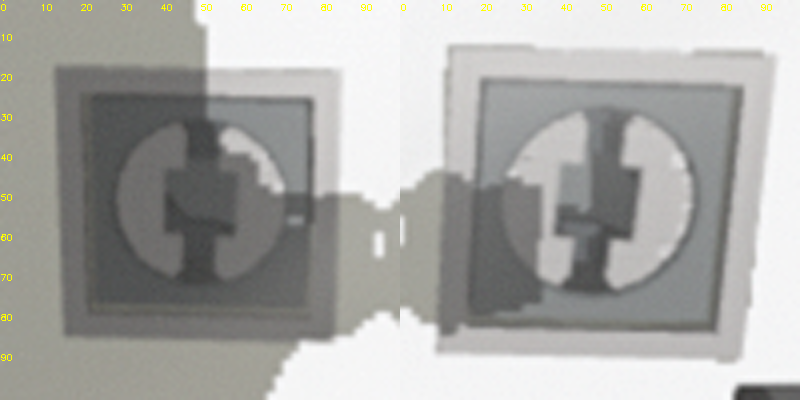

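Run:
```python
from h import *
import json
L=lambda n:(cv2.imread(f"pics/{n}.png"),json.load(open(f"pics/{n}.json")))
i3,c3=L("w3");i4,c4=L("w4");_,c1=L("w1");_,c2=L("w2")
d={}
for n,im,(u,v) in(("w3",i3,(241,201)),("w4",i4,(328,201))):
    g=im[v-9:v+10,u-7:u+8].max(2).astype(float); m=(g>55)
    k,lab,st,ce=cv2.connectedComponentsWithStats(m.astype(np.uint8)); 
    j=min(range(1,k),key=lambda q:np.hypot(*(ce[q]-[7,9]))); d[n]=ce[j]+[u-7,v-9]; print(n,d[n],st[j])
P=tri(c3,d["w3"],c4,d["w4"]); print("dot",P, "onz.104",onz(c3,d["w3"],.104),onz(c4,d["w4"],.104))
# bar rows: centre per row
for n,im,(x0,x1),(r0,r1),c in(("w4",i4,(305,350),(158,235),c4),):
    pts=[]
    for r in range(r0,r1,2):
        x=np.where(im[r,x0:x1].max(1)<48)[0]
        if len(x)>8: pts.append(onz(c,((x.min()+x.max())/2+x0,r),.1))
    pts=np.array(pts); a=np.polyfit(pts[:,0],pts[:,1],1); print("bar yaw",np.degrees(np.arctan(a[0])),"y res",np.std(pts[:,1]-np.polyval(a,pts[:,0])),"y at x",np.polyval(a,P[0][0]))
w1=lambda x,y:(232+x/4-.4,143+y/4-.4)
w2=lambda x,y:(336+(x-400)/4-.4,155+y/4-.4)
print("insert",tri(c1,w1(200,203),c2,w2(597.5,200.5)),onz(c1,w1(200,203),.068),onz(c2,w2(597.5,200.5),.068))
yaw=lambda p:np.degrees(np.arctan2(p[1],p[0]))
for c,w,a,b in((c1,w1,(205,125),(200,280)),(c2,w2,(605,112),(588,288))):
    q=onz(c,w(*b),.068)-onz(c,w(*a),.068); print("slot",yaw(q),np.linalg.norm(q))
for c,w,C in((c1,w1,[(54,66),(341,70),(333,338),(65,338)]),(c2,w2,[(447,46),(776,55),(740,360),(437,352)])):
    X=[onz(c,w(*p),.072) for p in C]; print("rim centre",np.mean(X,0),[ (yaw(X[(k+1)%4]-X[k]).round(1),np.linalg.norm(X[(k+1)%4]-X[k]).round(4)) for k in range(4)])
```

```text
w3 [241.53846154 200.14423077] [  2   3  12  11 104]
w4 [328.46875 200.4875 ] [  0   0  15  16 160]
dot (array([ 0.49147881, -0.27561978,  0.10956567]), np.float64(0.00012904754558364854)) onz.104 [ 0.49311529 -0.27692815  0.104     ] [ 0.49298807 -0.27542386  0.104     ]
bar yaw 0.5994485613058406 y res 0.0006072607546307472 y at x -0.2783057859631527
insert (array([0.51757164, 0.04316308, 0.06941166]), np.float64(0.00033693789971558897)) [0.51811153 0.04298415 0.068     ] [0.5178174  0.04347111 0.068     ]
slot -3.5894352403843013 0.03789183623287246
slot -2.318790262297032 0.038233924981120146
rim centre [0.51795901 0.04290445 0.072     ] [(np.float64(88.9), np.float64(0.0653)), (np.float64(-1.9), np.float64(0.0646)), (np.float64(-90.2), np.float64(0.0644)), (np.float64(178.8), np.float64(0.0657))]
rim centre [0.51827662 0.04339859 0.072     ] [(np.float64(88.5), np.float64(0.066)), (np.float64(-1.6), np.float64(0.0658)), (np.float64(-92.0), np.float64(0.0648)), (np.float64(179.4), np.float64(0.0653))]
```

Run:
```python
from h import *
import json
for n,x0,x1,rows in(("w4",305,355,range(152,244,8)),("w3",222,272,range(152,244,8))):
    im=cv2.imread(f"pics/{n}.png"); c=json.load(open(f"pics/{n}.json")); print(n)
    for r in rows: print(r," ".join(f"{v:3d}" for v in im[r,x0:x1:2].max(1)))
```

```text
w4
152  90  93  91  90  90  88  84  82  83  86  89  90  89  93  94  93  93  96  96  96  97  96  95  94  95
160  87  92  91  91  78  29  33  34  35  35  35  36  37  36  48  90  95  97  98  97  97  96  95  95  95
168  82  87  91  91  73  38  35  38  37  38  37  41  40  40  41  67  70  89  93  96  97  98  97  96  96
176  82  83  69  70  71  54  36  38  37  40  40  38  41  44  41  57  73  74  72  93  98  99  98  99  97
184  83  83  71  70  72  66  40  38  40  42  41  43  43  47  45  52  74  76  76  92 100 100  99  99  99
192  84  84  86  89  78  71  53  41  43  43  47  49  51  52  53  56  76  96 100  98  98 120 149 150 150
200  85  86  86  87  88  93  82  48  55  76  77  77  79  79  75  56  73 100 100  99  97 100 100 100  99
208  89  88  89  88  88  92  95  61  52  53  53  53  53  53  54  52  56  96  98  98  96 100  99  98  99
216  91  90  92  92  90  90  96  94  48  51  49  51  50  49  49  50  49  82 120 145 146 146 147 145 145
224  91 141 145 145 146 145 144 147  77  47  48  48  49  49  47  50  48  91 146 145 145 147 147 146 146
232 144 145 145 145 144 144 144 145 114  43  47  47  49  
[... 701 characters left out ...]
  28  30  27  29  29  31  28  27  28  28  27  39  51  65  63  64  66  64  64
200  84  86  85  86  84  87  47  60  67  67  68  66  66  42  27  26  25  55  83  83  85  84  85  88  88
208  84  84  85  86  84  84  85  33  28  27  28  29  27  30  27  28  28  30  80  82  84  86  83  84  89
216  84  86  84  85  84  84  86  71  28  28  30  29  25  28  29  28  29  27  50  86  85  85  85  85  85
224  84  83  84  83  84  84  84  87  56  26  29  29  30  30  29  30  30  29  29  64  87  86  86  85  85
232  84  84  84  84  84  84  84  84  83  37  29  28  27  30  29  32  34  30  31  52  87  84  84  86  84
240  84  85  85  84  85  85  85  86  84  85  70  50  52  59  61  72  83  83  85  86  85  86  86  87  86
```

Run:
```python
from h import *
import json
c3,c4=[json.load(open(f"pics/{n}.json")) for n in("w3","w4")]
for c,a,b in((c4,(314,160),(322.2,232)),(c4,(333.3,160),(339.6,232)),(c4,(323.5,160),(330.9,232)),(c3,(227.5,160),(239.6,232))):
    p,q=onz(c,a,.104),onz(c,b,.104); print(np.degrees(np.arctan2(q[1]-p[1],q[0]-p[0])),p.round(4),q.round(4))
for a,b in(((322.5,155),(332,239.5)),): print(onz(c4,a,.104),onz(c4,b,.104))
```

```text
6.180830229873294 [ 0.4639 -0.2856  0.104 ] [ 0.517  -0.2799  0.104 ]
5.5639363328402975 [ 0.4639 -0.2723  0.104 ] [ 0.5171 -0.2671  0.104 ]
5.982733280163756 [ 0.4639 -0.279   0.104 ] [ 0.517  -0.2735  0.104 ]
5.447743936957745 [ 0.4641 -0.285   0.104 ] [ 0.5175 -0.2799  0.104 ]
[ 0.46040156 -0.27974332  0.104     ] [ 0.52295556 -0.2726085   0.104     ]
```

Key: bar yaw ≈ +5.8°, centre (0.4917, -0.2763). The top triangulates to about 0.105–0.11, against 0.104 expected. Insert: (0.518, 0.0432), plate z 0.069 against 0.068, slot yaw ≈ -3°. I'll grasp the key now.

Emit:
send_rows --deltas '[{"tx": 2,"ty": 6.4,"tz": 0,"turn": -0.103,"jaw": 1},{"tx": 0,"ty": 0,"tz": 16,"turn": 0,"jaw": 1},{"tx": 0,"ty": 0,"tz": 16,"turn": 0,"jaw": 1},{"tx": 0,"ty": 0,"tz": 16,"turn": 0,"jaw": 1},{"tx": 0,"ty": 0,"tz": 16,"turn": 0,"jaw": 1},{"tx": 0,"ty": 0,"tz": 16,"turn": 0,"jaw": 1},{"tx": 0,"ty": 0,"tz": 14,"turn": 0,"jaw": 1},{"tx": 0,"ty": 0,"tz": 12,"turn": 0,"jaw": 1},{"tx": 0,"ty": 0,"tz": 8,"turn": 0,"jaw": 1},{"tx": 0,"ty": 0,"tz": 0,"turn": 0,"jaw": 1},{"tx": 0,"ty": 0,"tz": 0,"turn": 0,"jaw": -1},{"tx": 0,"ty": 0,"tz": 0,"turn": 0,"jaw": -1},{"tx": 0,"ty": 0,"tz": 0,"turn": 0,"jaw": -1},{"tx": 0,"ty": 0,"tz": 0,"turn": 0,"jaw": -1},{"tx": 0,"ty": 0,"tz": 0,"turn": 0,"jaw": -1},{"tx": 0,"ty": 0,"tz": 0,"turn": 0,"jaw": -1},{"tx": 0,"ty": 0,"tz": 0,"turn": 0,"jaw": -1},{"tx": 0,"ty": 0,"tz": 0,"turn": 0,"jaw": -1}]' --force 70

```text
time_s: 7.72
eef_pos: [0.4918, -0.2761, 0.0774]
ee_rot: [-180.0, 0.0, -174.2]
wrist_force: [-0.4, 1.1, 5.5]
gripper_width: 0.0124
```

```bash
python3 snap.py w5
```

```text
7.725 [ 0.4918 -0.2761  0.0774] [-1.800e+02  1.000e-02 -1.742e+02] [-37.6  24.  -14.2  51.8   0.  -43.4] [-0.41  1.08  5.47] [ 0.33  0.17 -0.01] 0.0124
```

Grasp holds at width 12.4 mm. Next: lift, carry above the insert, and turn to the slot angle.

Emit:
send_rows --deltas '[{"tx": 0,"ty": 0,"tz": -8,"turn": 0,"jaw": -1},{"tx": 0,"ty": 0,"tz": -12,"turn": 0,"jaw": -1},{"tx": 0,"ty": 0,"tz": -20,"turn": 0,"jaw": -1},{"tx": 0,"ty": 0,"tz": -20,"turn": 0,"jaw": -1},{"tx": 0,"ty": 0,"tz": -20,"turn": 0,"jaw": -1},{"tx": 0,"ty": 0,"tz": -15,"turn": 0,"jaw": -1},{"tx": 0,"ty": 0,"tz": -5,"turn": 0,"jaw": -1},{"tx": -4,"ty": 20,"tz": 0,"turn": 0,"jaw": -1},{"tx": -6,"ty": 32,"tz": 0,"turn": 0,"jaw": -1},{"tx": -6,"ty": 32,"tz": 0,"turn": 0,"jaw": -1},{"tx": -6,"ty": 32,"tz": 0,"turn": 0,"jaw": -1},{"tx": -6,"ty": 32,"tz": 0,"turn": 0,"jaw": -1},{"tx": -6,"ty": 32,"tz": 0,"turn": 0,"jaw": -1},{"tx": -6,"ty": 32,"tz": 0,"turn": 0,"jaw": -1},{"tx": -6,"ty": 32,"tz": 0,"turn": 0,"jaw": -1},{"tx": -6,"ty": 32,"tz": 0,"turn": 0,"jaw": -1},{"tx": -4,"ty": 25,"tz": 0,"turn": 0,"jaw": -1},{"tx": -2,"ty": 14,"tz": 0,"turn": 0.077,"jaw": -1},{"tx": 0,"ty": 0,"tz": 0,"turn": 0.077,"jaw": -1},{"tx": 0,"ty": 0,"tz": 0,"turn": 0,"jaw": -1}]'

```text
time_s: 10.28
eef_pos: [0.5168, 0.0441, 0.1768]
ee_rot: [180.0, -0.1, 177.1]
wrist_force: [-0.1, 0.1, -2.2]
gripper_width: 0.0131
```

```bash
python3 snap.py w6
python3 - <<'E'
from h import *
a=cv2.imread("pics/w6.png")[80:400,150:500]
s=optics.snapshot("scene"); cv2.imwrite("pics/s6.png",s)
b=cv2.resize(s[90:260,230:400],(450,450),interpolation=cv2.INTER_CUBIC)
a=cv2.resize(a,(350,450))
cv2.imwrite("pics/m3.png",np.hstack([cv2.convertScaleAbs(cv2.resize(cv2.imread("pics/w6.png")[80:400,150:500],(350,320)),alpha=1.6),cv2.resize(b,(320,320))]))
E
```

```text
10.275 [0.5168 0.0441 0.1768] [ 1.7999e+02 -6.0000e-02  1.7705e+02] [ -4.1  15.8 -10.3  63.9   0.   -1.2] [-0.12  0.12 -2.16] [ 0.   -0.03  0.04] 0.0131
```

View pics/m3.png

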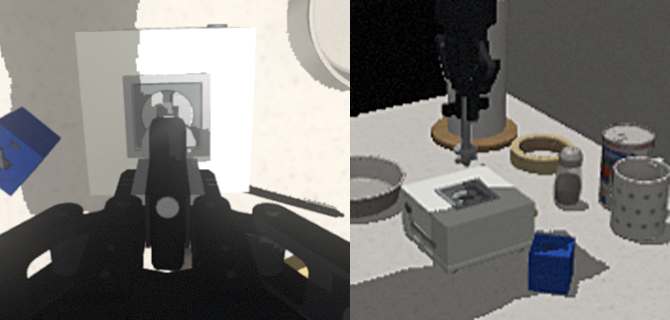

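m3 shows the key held upright over the well: shaft dot at w6 (317,287), bar ends at about (317,197) and (317,350).

Run:
```python
from h import *
import json
im=cv2.imread("pics/w6.png"); c=json.load(open("pics/w6.json"))
g=im[270:305,300:336].max(2); m=((g>60)&(g<140)).astype(np.uint8); k,l,st,ce=cv2.connectedComponentsWithStats(m); print(st[1:],(ce[1:]+[300,270]).round(1))
for p in((317,287),(317,197),(317,350)): print(onz(c,p,.2035).round(4))
```

```text
[[  6   8  22  19 326]] [[316.9 287.1]]
[0.5193 0.043  0.2035]
[0.4828 0.0449 0.2035]
[0.5493 0.0414 0.2035]
```

Emit:
send_rows --deltas '[{"tx": 1,"ty": 0,"tz": 10,"turn": 0,"jaw": -1},{"tx": 0,"ty": 0,"tz": 15,"turn": 0,"jaw": -1},{"tx": 0,"ty": 0,"tz": 10,"turn": 0,"jaw": -1},{"tx": 0,"ty": 0,"tz": 6,"turn": 0,"jaw": -1},{"tx": 0,"ty": 0,"tz": 3,"turn": 0,"jaw": -1},{"tx": 0,"ty": 0,"tz": 2,"turn": 0,"jaw": -1},{"tx": 0,"ty": 0,"tz": 1,"turn": 0,"jaw": -1},{"tx": 0,"ty": 0,"tz": 1,"turn": 0,"jaw": -1},{"tx": 0,"ty": 0,"tz": 0,"turn": 0,"jaw": -1}]'

```text
time_s: 11.5
eef_pos: [0.5166, 0.0432, 0.1293]
ee_rot: [-180.0, 0.0, 177.0]
wrist_force: [-0.9, -0.6, -0.8]
gripper_width: 0.013
```

Emit:
send_rows --deltas '[{"tx": 0,"ty": 0,"tz": 1,"turn": 0,"jaw": -1},{"tx": 0,"ty": 0,"tz": 1,"turn": 0,"jaw": -1},{"tx": 0,"ty": 0,"tz": 1,"turn": 0,"jaw": -1},{"tx": 0,"ty": 0,"tz": 0,"turn": 0,"jaw": -1}]'

```text
time_s: 12.0
eef_pos: [0.5165, 0.0432, 0.1262]
ee_rot: [-180.0, -0.0, 177.0]
wrist_force: [-0.3, -0.1, -1.7]
gripper_width: 0.0129
```

Emit:
send_rows --deltas '[{"tx": 0,"ty": 0,"tz": 1,"turn": 0,"jaw": -1},{"tx": 0,"ty": 0,"tz": 1,"turn": 0,"jaw": -1},{"tx": 0,"ty": 0,"tz": 0,"turn": 0,"jaw": -1}]'

```text
time_s: 12.38
eef_pos: [0.5165, 0.0432, 0.1242]
ee_rot: [180.0, -0.0, 177.0]
wrist_force: [1.0, -0.2, -0.9]
gripper_width: 0.0129
```

Emit:
send_rows --deltas '[{"tx": 0,"ty": 0,"tz": 1,"turn": 0,"jaw": -1},{"tx": 0,"ty": 0,"tz": 1,"turn": 0,"jaw": -1},{"tx": 0,"ty": 0,"tz": 0,"turn": 0,"jaw": -1}]'

```text
time_s: 12.75
eef_pos: [0.5165, 0.0432, 0.1222]
ee_rot: [180.0, -0.0, 177.0]
wrist_force: [0.0, -0.7, -1.5]
gripper_width: 0.0128
```

Emit:
send_rows --deltas '[{"tx": 0,"ty": 0,"tz": 1,"turn": 0,"jaw": -1},{"tx": 0,"ty": 0,"tz": 1,"turn": 0,"jaw": -1},{"tx": 0,"ty": 0,"tz": 0,"turn": 0,"jaw": -1}]'

```text
time_s: 13.12
eef_pos: [0.5165, 0.0432, 0.1202]
ee_rot: [180.0, -0.0, 177.0]
wrist_force: [-0.2, -0.1, -1.1]
gripper_width: 0.0128
```

Emit:
send_rows --deltas '[{"tx": 0,"ty": 0,"tz": 1,"turn": 0,"jaw": -1},{"tx": 0,"ty": 0,"tz": 1,"turn": 0,"jaw": -1},{"tx": 0,"ty": 0,"tz": 0,"turn": 0,"jaw": -1}]'

```text
time_s: 13.5
eef_pos: [0.5165, 0.0432, 0.1182]
ee_rot: [180.0, -0.0, 177.0]
wrist_force: [0.0, 0.1, -2.6]
gripper_width: 0.0131
```

Emit:
send_rows --deltas '[{"tx": 0,"ty": 0,"tz": 1,"turn": 0,"jaw": -1},{"tx": 0,"ty": 0,"tz": 1,"turn": 0,"jaw": -1},{"tx": 0,"ty": 0,"tz": 0,"turn": 0,"jaw": -1}]'

```text
time_s: 13.88
eef_pos: [0.5165, 0.0432, 0.1162]
ee_rot: [180.0, -0.0, 177.0]
wrist_force: [0.2, -0.7, -2.4]
gripper_width: 0.0125
```

The pin has gone through the slot without touching. Continuing down to feel for the ledge, expected near TCP z 0.114.

Emit:
send_rows --deltas '[{"tx": 0,"ty": 0,"tz": 1,"turn": 0,"jaw": -1},{"tx": 0,"ty": 0,"tz": 1,"turn": 0,"jaw": -1},{"tx": 0,"ty": 0,"tz": 0,"turn": 0,"jaw": -1}]'

```text
time_s: 14.25
eef_pos: [0.5165, 0.0432, 0.1142]
ee_rot: [-180.0, -0.0, 177.0]
wrist_force: [-0.6, -0.4, -1.5]
gripper_width: 0.0129
```

Emit:
send_rows --deltas '[{"tx": 0,"ty": 0,"tz": 0.5,"turn": 0,"jaw": -1},{"tx": 0,"ty": 0,"tz": 0.5,"turn": 0,"jaw": -1},{"tx": 0,"ty": 0,"tz": 0,"turn": 0,"jaw": -1}]'

```text
time_s: 14.62
eef_pos: [0.5167, 0.0432, 0.1135]
ee_rot: [-180.0, 0.0, 177.0]
wrist_force: [-0.2, -0.0, 2.8]
gripper_width: 0.013
```

Ledge felt at TCP z ≈ 0.1135 with about 4 N. Now I'll screw clockwise (+turn) in chunks, following down.

Emit:
send_rows --deltas '[{"tx": 0,"ty": 0,"tz": 0,"turn": 0.05,"jaw": -1},{"tx": 0,"ty": 0,"tz": 0.1,"turn": 0.05,"jaw": -1},{"tx": 0,"ty": 0,"tz": 0.1,"turn": 0.05,"jaw": -1},{"tx": 0,"ty": 0,"tz": 0.1,"turn": 0.05,"jaw": -1},{"tx": 0,"ty": 0,"tz": 0,"turn": 0,"jaw": -1}]'

```text
time_s: 15.25
eef_pos: [0.5169, 0.0431, 0.1134]
ee_rot: [180.0, 0.1, 165.5]
wrist_force: [-1.4, -0.6, 5.5]
gripper_width: 0.0126
```

```bash
cat > st.py <<'E'
from h import *
s=status.get_state(); print(s["time_s"],s["eef_pos"].round(4),s["ee_rot"].round(2),s["joints"].round(1),s["wrist_force"].round(2),s["ft_torque"].round(2),round(s["gripper_width"],4))
E
python3 st.py
```

```text
15.25 [0.5169 0.0431 0.1134] [1.7999e+02 6.0000e-02 1.6547e+02] [ -4.2  18.2 -17.4  54.4  -0.   10.3] [-1.38 -0.6   5.54] [ 0.    0.08 -0.01] 0.0126
```

Emit:
send_rows --deltas '[{"tx": 0,"ty": 0,"tz": 0.15,"turn": 0.05,"jaw": -1},{"tx": 0,"ty": 0,"tz": 0.15,"turn": 0.05,"jaw": -1},{"tx": 0,"ty": 0,"tz": 0.15,"turn": 0.05,"jaw": -1},{"tx": 0,"ty": 0,"tz": 0.15,"turn": 0.05,"jaw": -1},{"tx": 0,"ty": 0,"tz": 0,"turn": 0,"jaw": -1}]'

```text
time_s: 15.88
eef_pos: [0.5173, 0.0431, 0.1132]
ee_rot: [180.0, 0.1, 154.0]
wrist_force: [-0.3, 0.1, 11.3]
gripper_width: 0.0123
```

```bash
python3 st.py
```

```text
15.875 [0.5173 0.0431 0.1132] [1.7996e+02 1.0000e-01 1.5401e+02] [ -4.2  18.2 -17.4  54.3  -0.   21.8] [-0.33  0.1  11.3 ] [-0.04  0.24  0.01] 0.0123
```

Emit:
send_rows --deltas '[{"tx": 0,"ty": 0,"tz": 0,"turn": 0.05,"jaw": -1},{"tx": 0,"ty": 0,"tz": 0,"turn": 0.05,"jaw": -1},{"tx": 0,"ty": 0,"tz": 0,"turn": 0.05,"jaw": -1},{"tx": 0,"ty": 0,"tz": 0,"turn": 0,"jaw": -1}]'

```text
time_s: 16.38
eef_pos: [0.5172, 0.0431, 0.113]
ee_rot: [180.0, 0.1, 145.4]
wrist_force: [-1.3, 0.5, 8.4]
gripper_width: 0.0129
```

```bash
python3 st.py
```

```text
16.375 [0.5172 0.0431 0.113 ] [1.7996e+02 8.0000e-02 1.4542e+02] [ -4.2  18.2 -17.4  54.3  -0.   30.3] [-1.32  0.46  8.43] [-0.03  0.05  0.02] 0.0129
```

Emit:
send_rows --deltas '[{"tx": 0,"ty": 0,"tz": 0,"turn": 0.05,"jaw": -1},{"tx": 0,"ty": 0,"tz": 0,"turn": 0.05,"jaw": -1},{"tx": 0,"ty": 0,"tz": 0,"turn": 0,"jaw": -1}]'

```text
time_s: 16.75
eef_pos: [0.5169, 0.0431, 0.1128]
ee_rot: [180.0, 0.1, 139.7]
wrist_force: [-0.6, -1.3, 5.8]
gripper_width: 0.013
```

```bash
python3 st.py
```

```text
16.75 [0.5169 0.0431 0.1128] [1.7998e+02 6.0000e-02 1.3969e+02] [ -4.2  18.2 -17.4  54.3  -0.   36.1] [-0.63 -1.27  5.85] [-0.16  0.11  0.09] 0.013
```

Emit:
send_rows --deltas '[{"tx": 0,"ty": 0,"tz": 0.25,"turn": 0.04,"jaw": -1},{"tx": 0,"ty": 0,"tz": 0.25,"turn": 0.04,"jaw": -1},{"tx": 0,"ty": 0,"tz": 0.2,"turn": 0.04,"jaw": -1},{"tx": 0,"ty": 0,"tz": 0,"turn": 0,"jaw": -1}]'

```text
time_s: 17.25
eef_pos: [0.517, 0.0433, 0.1123]
ee_rot: [179.9, 0.0, 132.8]
wrist_force: [-2.2, 1.1, 7.8]
gripper_width: 0.0129
```

```bash
python3 st.py
```

```text
17.25 [0.517  0.0433 0.1123] [1.7993e+02 4.0000e-02 1.3284e+02] [ -4.2  18.2 -17.5  54.2   0.   42.9] [-2.2   1.12  7.82] [0.26 0.2  0.18] 0.0129
```

Emit:
send_rows --deltas '[{"tx": 0,"ty": 0,"tz": 0.1,"turn": 0.03,"jaw": -1},{"tx": 0,"ty": 0,"tz": 0.1,"turn": 0.03,"jaw": -1},{"tx": 0,"ty": 0,"tz": 0,"turn": 0,"jaw": -1}]'

```text
time_s: 17.62
eef_pos: [0.5167, 0.0431, 0.1119]
ee_rot: [180.0, 0.0, 129.4]
wrist_force: [-0.7, -1.3, 6.2]
gripper_width: 0.0128
```

```bash
python3 st.py
```

```text
17.625 [0.5167 0.0431 0.1119] [1.7998e+02 4.0000e-02 1.2939e+02] [ -4.2  18.3 -17.5  54.2  -0.   46.4] [-0.73 -1.27  6.23] [-0.16  0.38  0.  ] 0.0128
```

Emit:
send_rows --deltas '[{"tx": 0,"ty": 0,"tz": 0.1,"turn": 0.03,"jaw": -1},{"tx": 0,"ty": 0,"tz": 0.1,"turn": 0.03,"jaw": -1},{"tx": 0,"ty": 0,"tz": 0,"turn": 0,"jaw": -1}]'

```text
time_s: 18.0
eef_pos: [0.5166, 0.043, 0.1117]
ee_rot: [-180.0, 0.0, 126.0]
wrist_force: [-2.2, -1.0, 7.5]
gripper_width: 0.0129
```

```bash
python3 st.py
```

```text
18.0 [0.5166 0.043  0.1117] [-1.7999e+02  4.0000e-02  1.2597e+02] [ -4.2  18.3 -17.5  54.2  -0.   49.8] [-2.19 -0.96  7.48] [-0.44  0.62  0.15] 0.0129
```

Emit:
send_rows --deltas '[{"tx": 0,"ty": 0,"tz": 0,"turn": 0.03,"jaw": -1},{"tx": 0,"ty": 0,"tz": 0,"turn": 0,"jaw": -1}]'

```text
time_s: 18.25
eef_pos: [0.5165, 0.043, 0.1117]
ee_rot: [-180.0, 0.0, 124.2]
wrist_force: [-2.9, -1.3, 7.5]
gripper_width: 0.0125
```

```bash
python3 st.py
```

```text
18.25 [0.5165 0.043  0.1117] [-1.7999e+02  4.0000e-02  1.2425e+02] [ -4.2  18.3 -17.5  54.2  -0.   51.5] [-2.93 -1.32  7.52] [-0.42  0.63  0.24] 0.0125
```

It's at the stop: z is steady at 0.1117 and torque is rising to about 0.24 Nm. Drawing the cartridge up.

Emit:
send_rows --deltas '[{"tx": 0,"ty": 0,"tz": -0.5,"turn": 0,"jaw": -1},{"tx": 0,"ty": 0,"tz": -0.5,"turn": 0,"jaw": -1},{"tx": 0,"ty": 0,"tz": -1,"turn": 0,"jaw": -1},{"tx": 0,"ty": 0,"tz": -1,"turn": 0,"jaw": -1},{"tx": 0,"ty": 0,"tz": -1,"turn": 0,"jaw": -1},{"tx": 0,"ty": 0,"tz": -1,"turn": 0,"jaw": -1},{"tx": 0,"ty": 0,"tz": -1,"turn": 0,"jaw": -1}]'

```text
time_s: 19.12
eef_pos: [0.5164, 0.0432, 0.1173]
ee_rot: [-180.0, -0.0, 124.3]
wrist_force: [-1.3, -1.3, -14.7]
gripper_width: 0.0128
```

```bash
python3 st.py
```

```text
19.125 [0.5164 0.0432 0.1173] [-1.7999e+02 -2.0000e-02  1.2426e+02] [ -4.2  18.  -17.   55.    0.   51.5] [ -1.29  -1.34 -14.7 ] [-0.18  0.25  0.07] 0.0128
```

Emit:
send_rows --deltas '[{"tx": 0,"ty": 0,"tz": -2,"turn": 0,"jaw": -1},{"tx": 0,"ty": 0,"tz": -3,"turn": 0,"jaw": -1},{"tx": 0,"ty": 0,"tz": -3,"turn": 0,"jaw": -1},{"tx": 0,"ty": 0,"tz": -3,"turn": 0,"jaw": -1},{"tx": 0,"ty": 0,"tz": -3,"turn": 0,"jaw": -1},{"tx": 0,"ty": 0,"tz": -3,"turn": 0,"jaw": -1},{"tx": 0,"ty": 0,"tz": -3,"turn": 0,"jaw": -1},{"tx": 0,"ty": 0,"tz": -3,"turn": 0,"jaw": -1},{"tx": 0,"ty": 0,"tz": -3,"turn": 0,"jaw": -1},{"tx": 0,"ty": 0,"tz": -3,"turn": 0,"jaw": -1},{"tx": 0,"ty": 0,"tz": -3,"turn": 0,"jaw": -1},{"tx": 0,"ty": 0,"tz": -4,"turn": 0,"jaw": -1},{"tx": 0,"ty": 0,"tz": -6,"turn": 0,"jaw": -1},{"tx": 0,"ty": 0,"tz": -8,"turn": 0,"jaw": -1},{"tx": 0,"ty": 0,"tz": -10,"turn": 0,"jaw": -1},{"tx": 0,"ty": 0,"tz": -10,"turn": 0,"jaw": -1},{"tx": 0,"ty": 0,"tz": -10,"turn": 0,"jaw": -1},{"tx": 0,"ty": 0,"tz": -5,"turn": 0,"jaw": -1},{"tx": 0,"ty": 0,"tz": 0,"turn": 0,"jaw": -1},{"tx": 0,"ty": 0,"tz": 0,"turn": 0,"jaw": -1}]'

```text
time_s: 21.62
eef_pos: [0.5164, 0.0432, 0.202]
ee_rot: [-180.0, -0.0, 124.3]
wrist_force: [-0.1, 0.5, -3.1]
gripper_width: 0.013
```

```bash
python3 snap.py w7
python3 - <<'E'
from h import *
import json
c=optics.calibration("top"); im=optics.snapshot("top"); s=optics.snapshot("scene"); cs=optics.calibration("scene")
cv2.imwrite("pics/top7.png",im); cv2.imwrite("pics/s7.png",s)
# pan rim: ellipse picked from wrist view w1 (unoccluded) using edges of rim
w=cv2.imread("pics/w1.png"); cw=json.load(open("pics/w1.json"))
for z,pts in((.037,[(408,108),(548,100),(478,36),(468,184)]),): print([onz(cw,p,z).round(4) for p in pts])
a=cv2.resize(s[60:250,150:410],(560,410),interpolation=cv2.INTER_CUBIC)
b=cv2.resize(w[20:200,380:570],(210,200)); b=np.vstack([b,cv2.resize(cv2.imread("pics/top0.png")[235:305,190:265],(210,210))])
cv2.imwrite("pics/m4.png",np.hstack([a,b]))
E
```

```text
21.625 [0.5164 0.0432 0.202 ] [-1.7998e+02 -2.0000e-02  1.2426e+02] [-4.2 15.  -7.4 67.6  0.  51.5] [-0.1   0.52 -3.05] [ 0.02 -0.02 -0.02] 0.013
[array([0.4402, 0.166 , 0.037 ]), array([0.4302, 0.3086, 0.037 ]), array([0.3726, 0.2297, 0.037 ]), array([0.5168, 0.2344, 0.037 ])]
```

View pics/m4.png

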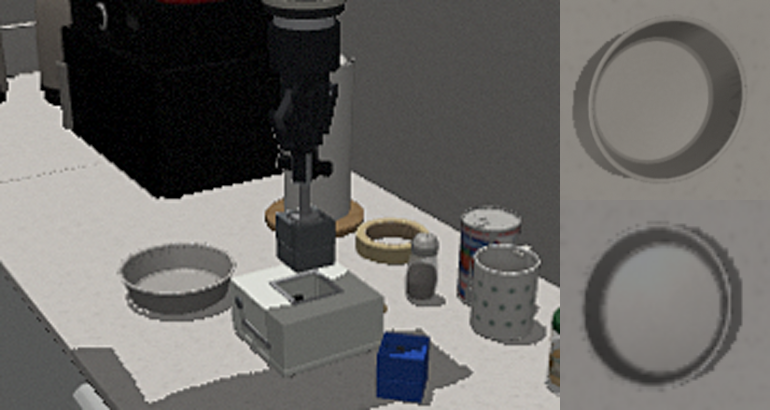

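m4 shows the cartridge hanging upright on the key, clear of the well. Pan centre is ≈ (0.443, 0.236) by the w1 and top rims. Now I'll move over the pan.

Emit:
send_rows --deltas '[{"tx": 8,"ty": 2,"tz": 0,"turn": 0,"jaw": -1},{"tx": 15,"ty": 4,"tz": 0,"turn": 0,"jaw": -1},{"tx": 18,"ty": 4,"tz": 0,"turn": 0,"jaw": -1},{"tx": 18,"ty": 4,"tz": 0,"turn": 0,"jaw": -1},{"tx": 18,"ty": 4,"tz": 0,"turn": 0,"jaw": -1},{"tx": 18,"ty": 4,"tz": 0,"turn": 0,"jaw": -1},{"tx": 18,"ty": 4,"tz": 0,"turn": 0,"jaw": -1},{"tx": 18,"ty": 4,"tz": 0,"turn": 0,"jaw": -1},{"tx": 18,"ty": 4,"tz": 0,"turn": 0,"jaw": -1},{"tx": 18,"ty": 4,"tz": 0,"turn": 0,"jaw": -1},{"tx": 18,"ty": 4,"tz": 0,"turn": 0,"jaw": -1},{"tx": 10,"ty": 3,"tz": 0,"turn": 0,"jaw": -1},{"tx": 5,"ty": 2,"tz": 0,"turn": 0,"jaw": -1},{"tx": 0,"ty": 0,"tz": 0,"turn": 0,"jaw": -1},{"tx": 0,"ty": 0,"tz": 6,"turn": 0,"jaw": -1},{"tx": 0,"ty": 0,"tz": 12,"turn": 0,"jaw": -1},{"tx": 0,"ty": 0,"tz": 12,"turn": 0,"jaw": -1},{"tx": 0,"ty": 0,"tz": 10,"turn": 0,"jaw": -1},{"tx": 0,"ty": 0,"tz": 0,"turn": 0,"jaw": -1},{"tx": 0,"ty": 0,"tz": 0,"turn": 0,"jaw": -1}]'

```text
time_s: 24.28
eef_pos: [0.4429, 0.235, 0.1625]
ee_rot: [180.0, 0.0, 124.3]
wrist_force: [0.9, 0.3, -4.3]
gripper_width: 0.013
```

```bash
python3 snap.py w8
python3 - <<'E'
from h import *
s=optics.snapshot("scene"); t=optics.snapshot("top")
cv2.imwrite("pics/m5.png",np.hstack([cv2.resize(s[100:240,170:310],(390,390),interpolation=cv2.INTER_CUBIC),cv2.resize(cv2.imread("pics/w8.png")[0:390,120:510],(390,390))]))
E
```

```text
24.275 [0.4429 0.235  0.1625] [179.98   0.   124.26] [ 18.6  14.6 -14.4  61.    0.   74.4] [ 0.94  0.27 -4.28] [-0.01  0.05  0.06] 0.013
```

View pics/m5.png

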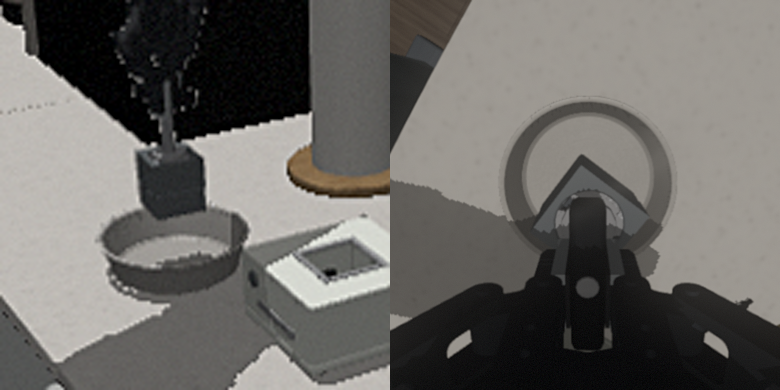

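m5: the cartridge hangs above the pan. In w8 the rim is at columns 230–406 and its top at row 96. I'll check the centring.

Run:
```python
from h import *
import json
c=json.load(open("pics/w8.json"))
for z,pts in((.037,[(230,180),(406,180),(262,118),(318,96),(375,118)]),):
    P=np.array([onz(c,p,z)[:2] for p in pts]); A=np.c_[2*P,np.ones(len(P))]; s=np.linalg.lstsq(A,(P**2).sum(1),rcond=None)[0]; print(s[:2],np.sqrt(s[2]+s[:2]@s[:2]))
```

```text
[0.44436151 0.2360337 ] 0.07262377391345175
```

The circle fit gives a centre of (0.444, 0.236) and radius 72.6 mm, so the cartridge is centred. Lowering.

Emit:
send_rows --deltas '[{"tx": 0,"ty": 0,"tz": 6,"turn": 0,"jaw": -1},{"tx": 0,"ty": 0,"tz": 10,"turn": 0,"jaw": -1},{"tx": 0,"ty": 0,"tz": 12,"turn": 0,"jaw": -1},{"tx": 0,"ty": 0,"tz": 12,"turn": 0,"jaw": -1},{"tx": 0,"ty": 0,"tz": 8,"turn": 0,"jaw": -1},{"tx": 0,"ty": 0,"tz": 5,"turn": 0,"jaw": -1},{"tx": 0,"ty": 0,"tz": 3,"turn": 0,"jaw": -1},{"tx": 0,"ty": 0,"tz": 2,"turn": 0,"jaw": -1},{"tx": 0,"ty": 0,"tz": 1,"turn": 0,"jaw": -1},{"tx": 0,"ty": 0,"tz": 0,"turn": 0,"jaw": -1},{"tx": 0,"ty": 0,"tz": 0,"turn": 0,"jaw": -1}]'

```text
time_s: 25.8
eef_pos: [0.4429, 0.235, 0.1034]
ee_rot: [180.0, 0.0, 124.3]
wrist_force: [0.9, -0.4, -4.3]
gripper_width: 0.0125
```

Emit:
send_rows --deltas '[{"tx": 0,"ty": 0,"tz": 1,"turn": 0,"jaw": -1},{"tx": 0,"ty": 0,"tz": 1,"turn": 0,"jaw": -1},{"tx": 0,"ty": 0,"tz": 0,"turn": 0,"jaw": -1}]'

```text
time_s: 26.18
eef_pos: [0.4428, 0.2349, 0.1012]
ee_rot: [-180.0, -0.0, 124.3]
wrist_force: [0.9, 0.2, -4.0]
gripper_width: 0.0133
```

Emit:
send_rows --deltas '[{"tx": 0,"ty": 0,"tz": 0.5,"turn": 0,"jaw": -1},{"tx": 0,"ty": 0,"tz": 0.5,"turn": 0,"jaw": -1},{"tx": 0,"ty": 0,"tz": 0,"turn": 0,"jaw": -1}]'

```text
time_s: 26.55
eef_pos: [0.4428, 0.2349, 0.1002]
ee_rot: [-180.0, -0.0, 124.3]
wrist_force: [0.7, 0.4, -4.1]
gripper_width: 0.0125
```

Emit:
send_rows --deltas '[{"tx": 0,"ty": 0,"tz": 0.5,"turn": 0,"jaw": -1},{"tx": 0,"ty": 0,"tz": 0.5,"turn": 0,"jaw": -1},{"tx": 0,"ty": 0,"tz": 0,"turn": 0,"jaw": -1}]'

```text
time_s: 26.92
eef_pos: [0.4427, 0.2349, 0.0992]
ee_rot: [-180.0, -0.0, 124.3]
wrist_force: [-0.3, -0.6, -4.4]
gripper_width: 0.013
```

Emit:
send_rows --deltas '[{"tx": 0,"ty": 0,"tz": 0.5,"turn": 0,"jaw": -1},{"tx": 0,"ty": 0,"tz": 0,"turn": 0,"jaw": -1}]'

```text
time_s: 27.18
eef_pos: [0.4427, 0.2348, 0.0988]
ee_rot: [-180.0, 0.0, 124.3]
wrist_force: [-2.3, -1.5, -0.8]
gripper_width: 0.0128
```

Emit:
send_rows --deltas '[{"tx": 0,"ty": 0,"tz": 0.5,"turn": 0,"jaw": -1},{"tx": 0,"ty": 0,"tz": 0,"turn": 0,"jaw": -1}]'

```text
time_s: 27.42
eef_pos: [0.4428, 0.2348, 0.0985]
ee_rot: [180.0, 0.0, 124.3]
wrist_force: [-3.2, -2.2, 4.0]
gripper_width: 0.0127
```

Standing on the pan floor (contact at ≈ 0.099, about 8 N change). Releasing, then rising.

Emit:
send_rows --deltas '[{"tx": 0,"ty": 0,"tz": 0,"turn": 0,"jaw": -0.5},{"tx": 0,"ty": 0,"tz": 0,"turn": 0,"jaw": -0.2},{"tx": 0,"ty": 0,"tz": 0,"turn": 0,"jaw": 0.2},{"tx": 0,"ty": 0,"tz": 0,"turn": 0,"jaw": 0.6},{"tx": 0,"ty": 0,"tz": 0,"turn": 0,"jaw": 0.6},{"tx": 0,"ty": 0,"tz": 0,"turn": 0,"jaw": 0.6},{"tx": 0,"ty": 0,"tz": 0,"turn": 0,"jaw": 0.6},{"tx": 0,"ty": 0,"tz": 0,"turn": 0,"jaw": 0.6}]' --force 20

```text
time_s: 28.42
eef_pos: [0.4428, 0.2349, 0.0983]
ee_rot: [180.0, -0.0, 124.3]
wrist_force: [-0.3, 0.2, -1.2]
gripper_width: 0.0682
```

Emit:
send_rows --deltas '[{"tx": 0,"ty": 0,"tz": -5,"turn": 0,"jaw": 0.6},{"tx": 0,"ty": 0,"tz": -10,"turn": 0,"jaw": 0.6},{"tx": 0,"ty": 0,"tz": -20,"turn": 0,"jaw": 0.6},{"tx": 0,"ty": 0,"tz": -20,"turn": 0,"jaw": 0.6},{"tx": 0,"ty": 0,"tz": -20,"turn": 0,"jaw": 0.6},{"tx": 0,"ty": 0,"tz": -20,"turn": 0,"jaw": 0.6},{"tx": 0,"ty": 0,"tz": -15,"turn": 0,"jaw": 0.6},{"tx": 0,"ty": 0,"tz": 0,"turn": 0,"jaw": 0.6},{"tx": 0,"ty": 0,"tz": 0,"turn": 0,"jaw": 0.6}]'

```text
time_s: 29.55
eef_pos: [0.4426, 0.2349, 0.208]
ee_rot: [-180.0, -0.0, 124.3]
wrist_force: [0.0, 0.8, 0.3]
gripper_width: 0.0684
```

```bash
python3 snap.py w9
python3 - <<'E'
from h import *
s=optics.snapshot("scene"); cv2.imwrite("pics/s9.png",s)
cv2.imwrite("pics/m6.png",np.hstack([cv2.resize(s[90:250,150:310],(400,400),interpolation=cv2.INTER_CUBIC),cv2.imread("pics/w9.png")[:,120:520]]))
E
```

```text
29.55 [0.4426 0.2349 0.208 ] [-179.98   -0.    124.26] [18.6 13.2 -9.  67.8 -0.  74.4] [0.04 0.8  0.3 ] [ 0.    0.02 -0.  ] 0.0684
```

View pics/m6.png

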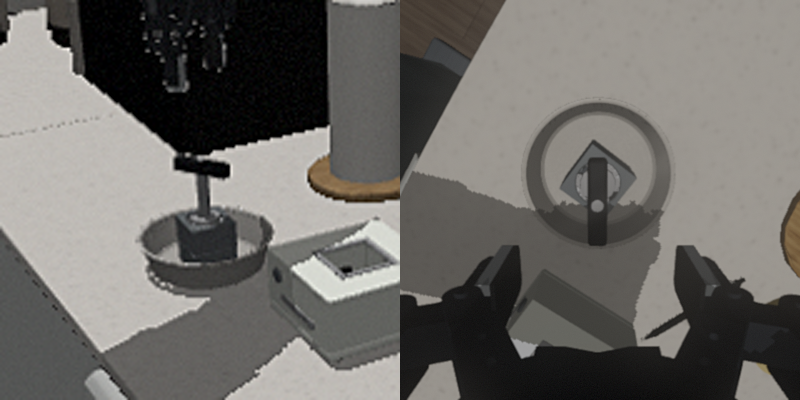

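m6 shows the cartridge upright in the middle of the pan with the key standing in it. The gripper is clear and the pan is where it was.

```bash
python3 -c "
from plant import finish_job
print(finish_job())"
```

```text
the job is handed in; nothing more can be done
None
```

The cartridge is out of the filter and standing in the small steel pan with the key still screwed into its insert. I handed the job in at about 29.6 s; no verdict is reported.

**What I did**
- I gripped the T-key at its bar and lined it up with the slot, measured at about -3°. The pin dropped through without touching, and I felt the ledge at TCP z 0.1135 with about 4 N.
- I turned it clockwise about 0.92 rad until the height levelled off and the torque rose to about 0.24 Nm. The downward push read at most about 11 N.
- I drew the cartridge straight up, reading about 15 N early in the pull, and set it down at (0.443, 0.235). The pan centre measured (0.444, 0.236).

**Last checks**
- **Placing:** the last picture shows the cartridge upright in the middle of the pan, the key upright in it, and the gripper well above.
- **Touching:** the wrist force had fallen to about zero after release.
- **Other things:** I never went near the mug, shaker or jar. I did not re-measure them or the pan at the end.

**Disagreements**
- **Pan centre:** my first rough reading from the top camera was about 8 mm off in y. The wrist views settled it.
- **Key bar angle:** two automatic fits were spoiled by shadow and the shaft's bright end, so I redid the angle from edge rows (5.8°).
- **Screw turn:** the 0.92 rad is slightly past the nominal 0.85.
- **Pictures:** I viewed 9 of the 10 budgeted.

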